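Close up the row of moulds on the cold plate

TASK

Make room on the cold plate: set the single mould down on the plate as the new tail of the row, close behind the last one and in line with it, then push the whole row along from the tail in one go until all the moulds stand close together in a straight line, pressed snug but gently against the end mould, which is frozen to the plate and breaks loose if it is shoved. Slide the row, do not lift or tip it, and leave everything else where it is.

Things in the scene. Friction and masses are not known exactly. Their poses are not given: they have to be found in the camera images.
- plate: the cold plate: a white bench unit 340 mm (its x) by 400 mm (its y), fixed, with a flat bare aluminium surface 314 x 374 mm, 80 mm above the bench, inside a grey rim 13 mm wide that stands 4 mm above it. Origin on the bench under its centre. The loose row runs along the plate's y; off its -y end one more such mould, the end mould, is frozen fast in a patch of frost and breaks loose at about 20 N. Its pose is not reported
- m1: mould 1 of the loose row, counted from its -y end (nearest the end mould). 40 mm long (its x), 28 mm wide (its y), 16 mm high, about 40 g: a steel mould 36 x 25 x 10 mm high under a pale blue plastic cassette 40 x 28 x 6 mm. Origin at the centre of its underside. At the start 40 to 90 mm of clear plate lie between it and the end mould, which stands squarely in line with the row (within a few mm)
- m2: mould 2 of the loose row, counted from its -y end (in the middle). Form, size and axes as m1; origin at the centre of its underside. The row's gaps are some 5 to 10 mm and it is a little crooked
- m3: mould 3 of the loose row, counted from its -y end (in the middle). Form, size and axes as m1; origin at the centre of its underside. The row's gaps are some 5 to 10 mm and it is a little crooked
- m4: mould 4 of the loose row, counted from its -y end (the tail). Form, size and axes as m1; origin at the centre of its underside. The row's gaps are some 5 to 10 mm and it is a little crooked
- late_c (a point): centre (8 mm above its underside) of the single mould, which stands alone on the plate nearer the robot than the row: 40 mm long (its x), 28 mm wide (its y), 16 mm high, about 40 g: a steel mould 36 x 25 x 10 mm high under a pale blue plastic cassette 40 x 28 x 6 mm. It can be gripped across its length or its width, by the cassette
- late: the single mould itself: origin at the centre of its underside, axes as the other moulds
- mega: bystander: the big mould, 75 x 52 mm, 18 mm high, on the near right part of the plate. Origin under its centre
- forceps: bystander: steel forceps lying flat on the far strip of the plate, 120 mm long (its y), 16 mm wide, 6 mm high
- petri: bystander: round Petri dish, 64 mm wide, 14 mm high, on the bench right of the plate
- slidebox: bystander: blue slide box, 95 x 83 mm, 34 mm high, on the bench right of the plate
- jar: bystander: amber jar, 58 mm wide, 75 mm high, on the bench left of the plate
- scraper: bystander: scraper with handle, 170 mm long, flat on the bench left of the plate
- cassettes: bystander: grey bin of empty cassettes, 130 x 90 mm, 40 mm high, on the bench left of the plate

How it is judged:
By the outcome, as a careful person would: the job done as asked, in the order asked, and still so for the second after the job is handed in, with the robot touching nothing.
It also fails if it takes over 51 s, if anything falls off the work surface, if the arm or the gripper's body presses on something with over 40 N, if the wrist force passes 120 N, or if a joint passes its speed limit or range.

ROBOT

A 7-joint arm with a two-finger parallel gripper is mounted at the origin on the work surface. World frame = base frame: x ahead of the robot, y to its left, z up, the work surface at z = 0. Lengths are in m, angles in rad, forces in N, time in s.
With the tool pointing down it reaches from about 0.35 to 0.9 m from the base axis. Payload 19.9 kg.
Tool frame: the origin (TCP) lies on the centre line of the jaws, within the pads' length; the fingertips stand 8 mm ahead of it and the grasp point (between the pads) lies 11 mm behind it; z points along the fingers, y is the line along which they close (so a half turn about z gives the same grasp; the last joint's range is limited). The gripper opens to 85 mm and grips with 20 to 120 N. Pads are 22 mm wide; open, the fingers measure 114 mm over their backs; the gripper's body (76 mm by 85 mm) begins 54 mm behind the grasp point. The pads swing forward as they close: fully open they stand 13 mm farther back than shut.
Start: joints at [-1.141, 0.417, -0.01, 1.614, 0.005, 1.111, -0.053], TCP at [0.283, 0.557, 0.239] pointing down, gripper open.
Joint ranges: [-2.81, 2.81], [-0.39, 2.02], [-1.27, 1.25], [0.06, 2.57], [-1.19, 4.33], [0.19, 2], [-2.82, 2.82]. Speed limits (rad/s): [1.89, 1.89, 2.39, 2.39, 3.01, 3.01, 3.01].

INTERFACE

Orientations are given as a unit quaternion [x, y, z, w].
In Python, from rig import sensors, imaging, order gives the robot as it stands.
- The arm moves only by the tool drive_tool, never from a script. Its argument "rows" is a list of rows, each a list of 3 entries, a list of its own where there are three numbers: the shift along the world's x, y, z each as a share of 0.15 m, from -1 to 1, then the turn about the world's z as a share of 2 rad, from -1 to 1, then the closure, from 0 (fully open) to 1 (shut). A call has 1 to 12 rows; each row shifts and turns the commanded pose from where the row before left it; what a row does not reach is not made up. A row lasts 1/12 s, in which the tool goes at most 41.7 mm and 7.16 degrees, less where a joint would pass 70% of its speed; a pose out of reach is approached as far as the arm can. A call with a number of a shift or a turn outside -1 to 1 is refused whole. A call with a gripper value outside its range is refused whole. The fingers move at their own pace and stop on an object; "squeeze" is the grip in N (left out, the last holds). Time passes only in rows, so rows that do not move let the fingers close. It gives the time, the measured TCP pose, the force, the opening and the grip force at its end, in the units of the state.
- sensors.observe(): the state, without advancing time (a new reading comes with each control period).
- imaging.grab_frame(name): name is "scene" or "top" or "wrist"; returns (picture, depth): 384x512x3 uint8, red, green, blue; 384x512 float32, m along the optical axis (not along the pixel's ray), 0 where there is no reading.
- imaging.camera_info(name): a dict with "fx", "fy", "cx", "cy" (pixels), "dist_coeffs" ([k1, k2, p1, p2, k3] as OpenCV has them; the pictures are not rectified), "R" (3x3) and "t" (3): a world point X has camera coordinates R X + t. Camera axes: x right, y down, z forward; pixel columns grow to the right and rows downward; lengths in m; the calibration is good to about 2 mm. A picture is of the moment at which its call begins: read the wrist's pose just before it. camera_info takes no time and is no camera call; for the wrist camera it gives the pose at the moment of the call.
- order.close_job(): hands the job in; it is judged then, once.
Trained networks look in the newest picture that a camera, given by its name, has taken for a name from the list of things; names that differ only in an ending like _2 or _b are one class to them, and where a whole thing is asked for, a point or a joint stands for the part that bears it (a point fixed in the world has none). Each returns a list of dicts, best first, with "conf" (0 to 1); they miss things now and then, are a little off and sometimes report something else, mostly with a low value. They report only what shows in the picture. A call takes as long as a camera call.
- imaging.search_frame(thing, camera): "at" ([column, row] in pixels, amid what is visible of it).
- imaging.masks_of(thing, camera): "mask" (384x512 bool, what is visible of it) and "at" ([column, row] in pixels, amid what is visible of it).
The state is a dict: "time_s": time; "joint_pos": joint angles; "joint_vel": joint speeds; "effort": joint torques, N m; "position": TCP position; "tcp_rot": TCP orientation; "ft_force": force on the tool from outside, world axes, zero at the start; "moment": the same for the moment, N m; "gripper_width": opening from 0.0 (shut) to 1.0 (fully open); "gripper_force": force on a finger pad.
Only numpy, scipy, OpenCV 4.12 (cv2) and the standard library are available. Lean on these libraries where they do the work, as an engineer would, in place of code of your own. Each camera call takes 0.05 s, during which the arm holds its last target. There are 200 camera calls.

## Working session

There is one attempt and no reset: what is moved stays moved. The work goes in short steps, Python scripts to look and compute and a tool call to move; the robot and the scene stay as the last step left them, time stands still between calls to the robot, and variables do not carry over. Pictures are saved under pics/ and viewed, at most 10 in all, crops included, and the job is handed in when it is done.

Besides the shell and the picture viewer there is one more tool, called after "Call:" as a command line: name --argument value ..., lists and objects as JSON in quotes. drive_tool: Moves the arm, as the interface text tells. Shift numbers are shares of 0.15 m and turn numbers shares of 2 rad, none past 1 either way. Its arguments: {"type":"object","properties":{"rows":{"type":"array","items":{"type":"array"}},"squeeze":{"type":"number"}},"required":["rows"]}

```bash
mkdir -p pics; cat > h.py <<'E'
import numpy as np, cv2
from rig import sensors, imaging, order
def ray(cam,px):
    c=imaging.camera_info(cam);K=np.array([[c['fx'],0,c['cx']],[0,c['fy'],c['cy']],[0,0,1.]])
    u=cv2.undistortPoints(np.array(px,float).reshape(-1,1,2),K,np.array(c['dist_coeffs'],float)).reshape(-1,2)
    R=np.array(c['R']);t=np.array(c['t']);o=-R.T@t
    return o,np.c_[u,np.ones(len(u))]@R
def atz(cam,px,z):
    o,d=ray(cam,px); return o+d*((z-o[2])/d[:,2])[:,None]
def topobj(cam,mask,z):
    pts=np.argwhere(mask)[:,::-1]
    P=atz(cam,pts,z)[:,:2]
    r=cv2.minAreaRect((P*1000).astype(np.float32)); return P.mean(0),r
E
python3 - <<'E'
from h import *
s=sensors.observe();print({k:np.round(v,3) for k,v in s.items()})
for cam in('top','scene'):
    p,d=imaging.grab_frame(cam);cv2.imwrite(f'pics/{cam}0.png',p[...,::-1]);np.save(f'{cam}0.npy',d)
    c=imaging.camera_info(cam);print(cam,np.round(-np.array(c['R']).T@np.array(c['t']),3),c['fx'],np.round(c['R'],2).tolist())
    if cam=='top':
        for n in('m1','late','mega','plate','forceps'):
            for o in imaging.masks_of(n,cam):
                m=o['mask'];zz={'plate':.084,'mega':.098,'forceps':.086}.get(n,.096)
                q,r=topobj(cam,m,zz);print(n,round(o['conf'],2),np.round(o['at']),m.sum(),np.round(q,4),np.round(r[0],1),np.round(r[1],1),round(r[2],1))
E
```

```text
{'time_s': np.float64(0.0), 'joint_pos': array([-1.141,  0.418, -0.01 ,  1.614,  0.005,  1.111, -0.053]), 'joint_vel': array([ 0.001, -0.001, -0.001, -0.001,  0.001,  0.001, -0.001]), 'effort': array([ 2.0000e-03, -8.6445e+01,  6.8000e-01, -4.3490e+01,  1.9000e-02,
        7.0000e-03,  0.0000e+00]), 'position': array([0.283, 0.557, 0.239]), 'tcp_rot': array([ 0.233,  0.972, -0.001, -0.   ]), 'ft_force': array([ 0.241,  0.122, -0.563]), 'moment': array([-0.014, -0.026, -0.039]), 'gripper_force': np.float64(0.0), 'gripper_width': np.float64(0.999)}
top [ 0.387 -0.025  1.14 ] 387.61100914744554 [[0.0, -1.0, -0.02], [-0.99, -0.0, -0.14], [0.14, 0.03, -0.99]]
m1 0.63 [265. 180.] 157 [ 0.5642 -0.0119] [564.1 -12.3] [38.8 27.4] 0.0
m1 0.6 [276. 186.] 138 [ 0.5627 -0.0464] [562.7 -46.4] [24.6 36. ] 89.9
m1 0.55 [291. 185.] 142 [ 0.5623 -0.0835] [562.7 -83.2] [27.3 36. ] 89.7
m1 0.55 [246. 179.] 141 [0.5662 0.0236] [564.1  23.3] [27.5 38.8] 90.0
late 0.48 [224. 219.] 161 [0.464  0.0861] [463.4  86.9] [30.1 42.6] 72.2
mega 0.7 [316. 223.] 552 [ 0.4446 -0.1516] [ 444.3 -151.5] [53.9 76.8] 79.9
plate 0.7 [270. 184.] 15997 [ 0.5608 -0.0325] [558.  -35.8] [401.8 353.7] 86.9
forceps 0.59 [247. 137.] 29 [0.6942 0.0345] [693.8   3.6] [98.3  5.8] 89.8
scene [ 1.252 -0.551  0.95 ] 445.5427889291904 [[0.62, 0.79, -0.01], [0.54, -0.44, -0.72], [-0.57, 0.44, -0.7]]
```

View pics/top0.png

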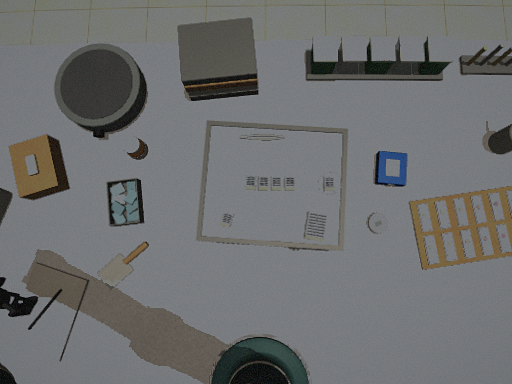

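View pics/scene0.png

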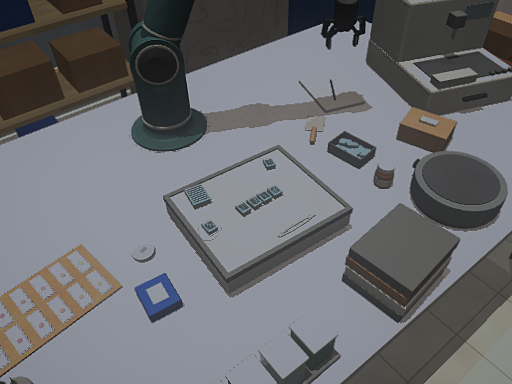

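The top view shows the row of four at (250–290, 183), the frozen end mould at (328, 183), the single mould at (228, 218), the big mould at (316, 223) and the forceps at (262, 138). I'll move over the plate for a closer wrist view.

Call:
drive_tool --rows '[[[0.09,-0.232,0.05],-0.0355,0],[[0.09,-0.232,0.05],-0.0355,0],[[0.09,-0.232,0.05],-0.0355,0],[[0.09,-0.232,0.05],-0.0355,0],[[0.09,-0.232,0.05],-0.0355,0],[[0.09,-0.232,0.05],-0.0355,0],[[0.09,-0.232,0.05],-0.0355,0],[[0.09,-0.232,0.05],-0.0355,0],[[0.09,-0.232,0.05],-0.0355,0],[[0.09,-0.232,0.05],-0.0355,0],[[0.09,-0.232,0.05],-0.0355,0],[[0.09,-0.232,0.05],-0.0355,0]]'

```text
time_s: 1.35
position: [0.4457, 0.1376, 0.3299]
tcp_rot: [0.616, 0.788, 0.0, -0.0]
ft_force: [0.7, 0.8, 0.8]
gripper_width: 1.0
gripper_force: 0.0
```

Call:
drive_tool --rows '[[[0.09,-0.232,0.05],-0.0355,0],[[0.09,-0.232,0.05],-0.0355,0],[[0.09,-0.232,0.05],-0.0355,0],[[0.09,-0.232,0.05],-0.0355,0],[[0,0,0],0,0],[[0,0,0],0,0]]'

```text
time_s: 1.85
position: [0.4999, -0.0016, 0.3596]
tcp_rot: [0.721, 0.693, 0.0, 0.0]
ft_force: [-0.1, 0.6, 0.1]
gripper_width: 0.996
gripper_force: 0.0
```

```bash
cat > look.py <<'E'
from h import *
import sys
tag=sys.argv[1]
s=sensors.observe();print({k:np.round(s[k],4).tolist() for k in('time_s','position','tcp_rot','joint_pos')})
p,d=imaging.grab_frame('wrist');cv2.imwrite(f'pics/w{tag}.png',p[...,::-1])
c=imaging.camera_info('wrist');print(np.round(-np.array(c['R']).T@np.array(c['t']),3),c['fx'],np.round(c['R'],2).tolist())
for n in sys.argv[2:]:
    for o in imaging.masks_of(n,'wrist'):
        m=o['mask'];zz={'plate':.084,'mega':.098,'forceps':.086}.get(n,.096)
        q,r=topobj('wrist',m,zz);print(n,round(o['conf'],2),np.round(o['at']),m.sum(),'med depth',round(float(np.median(d[m])),3),np.round(q,4),np.round(r[0],1),np.round(r[1],1),round(r[2],1))
E
python3 look.py 1 m1 late plate
```

```text
{'time_s': 1.85, 'position': [0.4999, -0.0016, 0.3596], 'tcp_rot': [0.721, 0.693, 0.0001, 0.0003], 'joint_pos': [-0.5446, 0.0944, 0.5271, 1.7699, -0.049, 1.2899, -0.0455]}
[0.502 0.077 0.493] 316.51551161586895 [[1.0, -0.04, 0.0], [-0.03, -0.95, 0.3], [-0.01, -0.3, -0.95]]
m1 0.84 [300. 153.] 711 med depth 0.405 [ 0.5637 -0.006 ] [563.2  -6.6] [28.5 41.7] 88.0
m1 0.71 [301. 124.] 745 med depth 0.394 [0.5647 0.0299] [564.6  29.8] [28.2 40.4] 86.1
m1 0.7 [300. 202.] 640 med depth 0.426 [ 0.5632 -0.0761] [563.4 -76.2] [31.7 39.1] 89.9
m1 0.62 [304. 179.] 652 med depth 0.415 [ 0.5631 -0.0395] [562.4 -39.7] [39.1 30.3] 2.6
late 0.62 [218.  76.] 782 med depth 0.376 [0.4621 0.0926] [462.4  92.2] [27.9 38.8] 70.7
plate 0.73 [299. 137.] 66343 med depth 0.409 [0.5625 0.0115] [561.9 -32. ] [400.3 340.4] 86.6
```

View pics/w1.png

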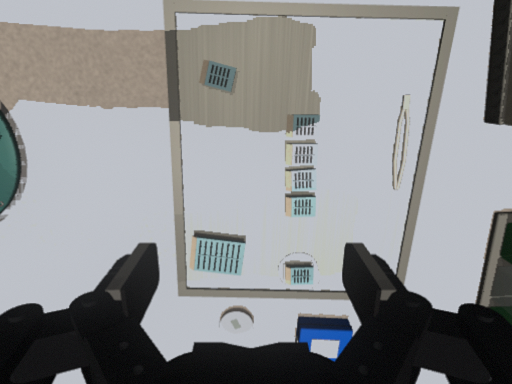

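The wrist view shows the single mould at (218, 76), the row at (300, 124) to (300, 205), and the end mould at (300, 275) in frost. The two cameras differ by about 6 mm in y, so I'll refine using depth.

```bash
cat > fit.py <<'E'
from h import *
def cloud(cam,d):
    v,u=np.nonzero(d>0); px=np.c_[u,v]
    o,r=ray(cam,px); c=imaging.camera_info(cam)
    return o+r*d[v,u][:,None],px   # ray has unit camera z
def blobs(cam,lo=.091,hi=.101,amin=40,box=(.39,.70,-.22,.16)):
    p,d=imaging.grab_frame(cam);P,px=cloud(cam,d)
    x0,x1,y0,y1=box
    I=(P[:,0]>x0)&(P[:,0]<x1)&(P[:,1]>y0)&(P[:,1]<y1)
    print(cam,'plate z',round(float(np.median(P[I,2])),4))
    I&=(P[:,2]>lo)&(P[:,2]<hi)
    m=np.zeros(d.shape,np.uint8);m[px[I,1],px[I,0]]=1
    n,L,st,_=cv2.connectedComponentsWithStats(m,connectivity=4)
    lab=L[px[:,1],px[:,0]]
    for k in range(1,n):
        if st[k,4]>amin:
            Q=P[lab==k];r=cv2.minAreaRect((Q[:,:2]*1000).astype(np.float32))
            print(st[k,4],'c',np.round(r[0],1),np.round(r[1],1),round(r[2],1),'z',round(float(np.median(Q[:,2])),4))
    return p
if __name__=='__main__':
    print(sensors.observe()['time_s'])
    blobs('wrist');blobs('top')
E
python3 fit.py
```

```text
2.05
wrist plate z 0.0809
800 c [463.8  89.5] [27.8 39.2] 73.2 z 0.0954
724 c [566.   26.5] [27.4 40.2] 88.2 z 0.0953
672 c [565.1  -9.8] [28.  39.5] 88.6 z 0.0953
632 c [564.  -44.1] [39.5 28.8] 1.7 z 0.0954
587 c [564.1 -81.5] [28.6 39.6] 89.4 z 0.0953
1816 c [ 445.9 -150.6] [53.2 75.1] 80.0 z 0.0972
498 c [ 562.8 -188. ] [29.6 39.9] 88.4 z 0.0953
top plate z 0.7105
142 c [ 561.5 -187.8] [25.3 38.4] 88.9 z 0.0961
487 c [ 444.7 -151.2] [50.3 75.7] 78.9 z 0.0981
```

Call:
drive_tool --rows '[[[-0.0344,0.0861,-0.209],-0.0181,0.35],[[-0.0344,0.0861,-0.209],-0.0181,0.35],[[-0.0344,0.0861,-0.209],-0.0181,0.35],[[-0.0344,0.0861,-0.209],-0.0181,0.35],[[-0.0344,0.0861,-0.209],-0.0181,0.35],[[-0.0344,0.0861,-0.209],-0.0181,0.35],[[-0.0344,0.0861,-0.209],-0.0181,0.35],[[0,0,0],0,0.35],[[0,0,0],0,0.35],[[0,0,0],0,0.35]]' --squeeze 20

```text
time_s: 2.98
position: [0.464, 0.0905, 0.1408]
tcp_rot: [0.801, 0.598, 0.0, 0.0]
ft_force: [-0.1, -0.6, 0.2]
gripper_width: 0.651
gripper_force: 0.0
```

```bash
python3 - <<'E'
from fit import *
s=sensors.observe();print(np.round(s['position'],4),np.round(s['tcp_rot'],4),s['gripper_width'])
p=blobs('wrist');cv2.imwrite('pics/w2.png',p[...,::-1])
E
```

```text
[0.464  0.0905 0.1408] [8.013e-01 5.982e-01 4.000e-04 2.000e-04] 0.6512644231149469
wrist plate z 0.0805
2784 c [463.6  89.5] [29.2 39.8] 72.8 z 0.0957
2711 c [566.1  26. ] [30.7 41.2] 85.6 z 0.0958
753 c [580.5  -6. ] [17.2 34.8] 33.9 z 0.0957
47 c [558.4 -42.6] [ 2.2 15.1] 24.7 z 0.096
```

View pics/w2.png

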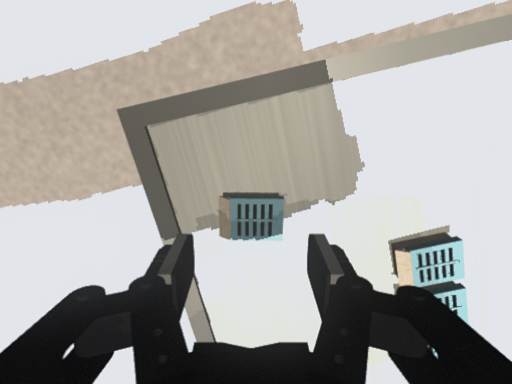

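The single mould sits at (252, 217) in the image, between the fingers and well aligned with them. Descending to grip.

Call:
drive_tool --rows '[[[0,-0.008,-0.12],0,0.35],[[0,0,-0.12],0,0.35],[[0,0,-0.065],0,0.35],[[0,0,-0.034],0,0.35],[[0,0,0],0,0.35],[[0,0,0],0,0.7],[[0,0,0],0,0.7],[[0,0,0],0,0.7],[[0,0,0],0,0.7],[[0,0,0],0,0.7]]' --squeeze 20

```text
time_s: 3.87
position: [0.4639, 0.0894, 0.0899]
tcp_rot: [0.802, 0.598, 0.001, 0.0]
ft_force: [-0.9, -2.4, 7.0]
gripper_width: 0.462
gripper_force: 20.7
```

Call:
drive_tool --rows '[[[0,0,0.08],0,0.7],[[0,0,0.12],0,0.7],[[0,0,0.06],0,0.7],[[0.137,-0.02,0],0.0265,0.7],[[0.137,-0.03,0],0.0265,0.7],[[0.137,-0.03,0],0.0265,0.7],[[0.137,-0.03,0],0.0265,0.7],[[0.137,-0.03,0],0.0265,0.7],[[0,0,0],0,0.7],[[0,0,0],0,0.7],[[0,0,0],0,0.7]]'

```text
time_s: 4.78
position: [0.5656, 0.0685, 0.1279]
tcp_rot: [0.716, 0.698, -0.0, -0.0]
ft_force: [0.2, 0.6, -0.5]
gripper_width: 0.458
gripper_force: 20.5
```

```bash
python3 - <<'E'
from fit import *
s=sensors.observe();print(np.round(s['position'],4),np.round(s['tcp_rot'],4),s['gripper_width'])
p=blobs('wrist',box=(.5,.65,-.2,.16));cv2.imwrite('pics/w3.png',p[...,::-1])
blobs('wrist',lo=.12,hi=.14,box=(.545,.588,0,.16))
E
```

```text
[0.5656 0.0685 0.1279] [ 7.159e-01  6.982e-01 -1.000e-04 -2.000e-04] 0.45795134334361726
wrist plate z 0.0836
1381 c [565.5  19.7] [17.8 39.6] 88.2 z 0.0955
1716 c [564.8  -6.2] [22.7 39.6] 88.0 z 0.0954
wrist plate z 0.1322
5602 c [566.3  69.1] [29.4 43. ] 89.1 z 0.1334
```

View pics/w3.png

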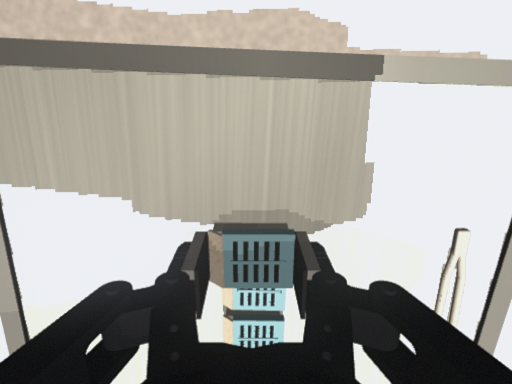

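The held mould (258, 260) is straight in line behind m4 (260, 298). Lowering it about 4 mm behind m4.

Call:
drive_tool --rows '[[[0.004,-0.068,0],0,0.7],[[0,0,0],0,0.7],[[0,0,-0.1],0,0.7],[[0,0,-0.08],0,0.7],[[0,0,-0.04],0,0.7],[[0,0,-0.02],0,0.7],[[0,0,0],0,0.7],[[0,0,0],0,0.7]]'

```text
time_s: 5.55
position: [0.5668, 0.0581, 0.0921]
tcp_rot: [0.716, 0.698, -0.0, 0.0]
ft_force: [-0.9, -0.0, -0.8]
gripper_width: 0.458
gripper_force: 20.5
```

Call:
drive_tool --rows '[[[0,0,-0.006],0,0.7],[[0,0,-0.004],0,0.7],[[0,0,0],0,0.7]]'

```text
time_s: 5.8
position: [0.5668, 0.0582, 0.0907]
tcp_rot: [0.716, 0.698, 0.0, 0.0]
ft_force: [-0.7, 0.6, 0.2]
gripper_width: 0.46
gripper_force: 20.5
```

Call:
drive_tool --rows '[[[0,0,-0.004],0,0.7],[[0,0,0],0,0.7]]'

```text
time_s: 5.97
position: [0.5668, 0.0582, 0.09]
tcp_rot: [0.716, 0.698, 0.0, 0.0]
ft_force: [0.7, 0.8, -0.5]
gripper_width: 0.462
gripper_force: 20.6
```

Call:
drive_tool --rows '[[[0,0,-0.004],0,0.7],[[0,0,0],0,0.7]]'

```text
time_s: 6.13
position: [0.5669, 0.0582, 0.0899]
tcp_rot: [0.716, 0.698, 0.0, -0.0]
ft_force: [-4.5, 0.3, 11.3]
gripper_width: 0.462
gripper_force: 21.6
```

Call:
drive_tool --rows '[[[0,0,0.003],0,0.7],[[0,0,0],0,0.35],[[0,0,0],0,0.35],[[0,0,0],0,0.35],[[0,0,0],0,0.35],[[0,0,0.12],0,0.35],[[0,0,0.2],0,0.35],[[0,0.2,0.12],0,0.35],[[0,0.15,0.0],0,0.35],[[0,0,0],0,0.35],[[0,0,0],0,0.35]]'

```text
time_s: 7.05
position: [0.5665, 0.1121, 0.1557]
tcp_rot: [0.715, 0.699, 0.0, -0.0]
ft_force: [0.3, 0.2, 0.4]
gripper_width: 0.651
gripper_force: 0.0
```

```bash
python3 - <<'E'
from fit import *
s=sensors.observe();print(s['time_s'],np.round(s['position'],4),np.round(s['tcp_rot'],4),s['gripper_width'])
p=blobs('wrist',box=(.5,.65,-.22,.16));cv2.imwrite('pics/w4.png',p[...,::-1])
E
```

```text
7.05 [0.5665 0.1121 0.1557] [ 7.148e-01  6.993e-01  1.000e-04 -1.000e-04] 0.6513331258380842
wrist plate z 0.1575
2017 c [566.5  57.3] [29.7 39.9] 88.7 z 0.0951
1858 c [566.1  24.8] [30.3 39.2] 87.3 z 0.0953
344 c [565.    0.6] [ 5.9 39.3] 88.0 z 0.0943
```

View pics/w4.png

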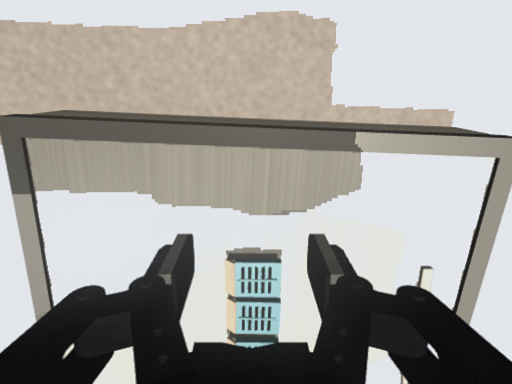

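The single mould (258, 278) now stands in line behind m4 (258, 318), about 4 mm apart. Next I'll bring the nearly shut fingers down behind the tail.

Call:
drive_tool --rows '[[[0,-0.02,0],0,0.85],[[0,-0.04,-0.05],0,0.85],[[0,-0.053,-0.12],0,0.85],[[0,0,-0.12],0,0.85],[[0,0,-0.09],0,0.85],[[0,0,-0.038],0,0.85],[[0,0,0],0,0.85],[[0,0,0],0,0.85]]'

```text
time_s: 7.77
position: [0.5668, 0.093, 0.093]
tcp_rot: [0.716, 0.698, -0.0, 0.0]
ft_force: [0.1, -0.1, -0.0]
gripper_width: 0.154
gripper_force: 0.0
```

```bash
python3 - <<'E'
from h import *
s=sensors.observe();print(s['time_s'],np.round(s['position'],4),np.round(s['tcp_rot'],4),s['gripper_width'],s['ft_force'])
p,d=imaging.grab_frame('wrist');cv2.imwrite('pics/w5.png',p[...,::-1])
E
```

```text
7.7667 [0.5668 0.093  0.093 ] [ 7.160e-01  6.981e-01 -3.000e-04  0.000e+00] 0.15362837055197665 [ 0.05361831 -0.12383046 -0.02178726]
```

View pics/w5.png

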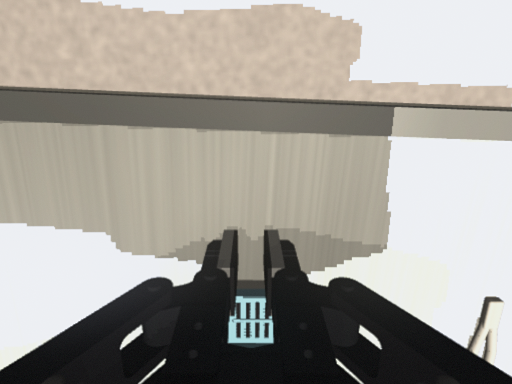

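The fingers (238 and 268, 265) stand behind the tail mould (250, 318), centred on it. Pushing now.

Call:
drive_tool --rows '[[[-0.0002,-0.0133,0],0,0.85],[[-0.0002,-0.0133,0],0,0.85],[[-0.0002,-0.0133,0],0,0.85],[[-0.0002,-0.0133,0],0,0.85],[[-0.0002,-0.0133,0],0,0.85],[[-0.0002,-0.0133,0],0,0.85],[[-0.0002,-0.0133,0],0,0.85],[[-0.0002,-0.0133,0],0,0.85],[[-0.0002,-0.0133,0],0,0.85],[[-0.0002,-0.0133,0],0,0.85],[[-0.0002,-0.0133,0],0,0.85],[[-0.0002,-0.0133,0],0,0.85]]'

```text
time_s: 8.82
position: [0.5664, 0.0697, 0.093]
tcp_rot: [0.716, 0.698, 0.0, -0.0]
ft_force: [-1.0, 1.7, 0.3]
gripper_width: 0.151
gripper_force: 0.7
```

Call:
drive_tool --rows '[[[-0.0002,-0.0133,0],0,0.85],[[-0.0002,-0.0133,0],0,0.85],[[-0.0002,-0.0133,0],0,0.85],[[-0.0002,-0.0133,0],0,0.85],[[-0.0002,-0.0133,0],0,0.85],[[-0.0002,-0.0133,0],0,0.85],[[-0.0002,-0.0133,0],0,0.85],[[-0.0002,-0.0133,0],0,0.85],[[-0.0002,-0.0133,0],0,0.85],[[-0.0002,-0.0133,0],0,0.85],[[-0.0002,-0.0133,0],0,0.85],[[-0.0002,-0.0133,0],0,0.85]]'

```text
time_s: 9.82
position: [0.566, 0.0457, 0.093]
tcp_rot: [0.716, 0.698, -0.0, -0.0]
ft_force: [-0.2, 1.8, 0.3]
gripper_width: 0.151
gripper_force: 1.1
```

Call:
drive_tool --rows '[[[-0.0002,-0.0133,0],0,0.85],[[-0.0002,-0.0133,0],0,0.85],[[-0.0002,-0.0133,0],0,0.85],[[-0.0002,-0.0133,0],0,0.85],[[-0.0002,-0.0133,0],0,0.85],[[-0.0002,-0.0133,0],0,0.85],[[-0.0002,-0.0133,0],0,0.85],[[-0.0002,-0.0133,0],0,0.85],[[-0.0002,-0.0133,0],0,0.85],[[-0.0002,-0.0133,0],0,0.85],[[-0.0002,-0.0133,0],0,0.85],[[-0.0002,-0.0133,0],0,0.85]]'

```text
time_s: 10.82
position: [0.5656, 0.0217, 0.093]
tcp_rot: [0.716, 0.698, -0.0, -0.0]
ft_force: [0.3, 1.8, -0.0]
gripper_width: 0.148
gripper_force: 1.1
```

```bash
python3 - <<'E'
from fit import *
s=sensors.observe();print(s['time_s'],np.round(s['position'],4),s['ft_force'])
p,d=imaging.grab_frame('top');cv2.imwrite('pics/t6.png',cv2.resize(p[110:260,180:370],None,fx=4,fy=4,interpolation=cv2.INTER_CUBIC)[...,::-1])
E
```

```text
10.8167 [0.5656 0.0217 0.093 ] [ 0.25239401  1.82331779 -0.00911268]
```

View pics/t6.png

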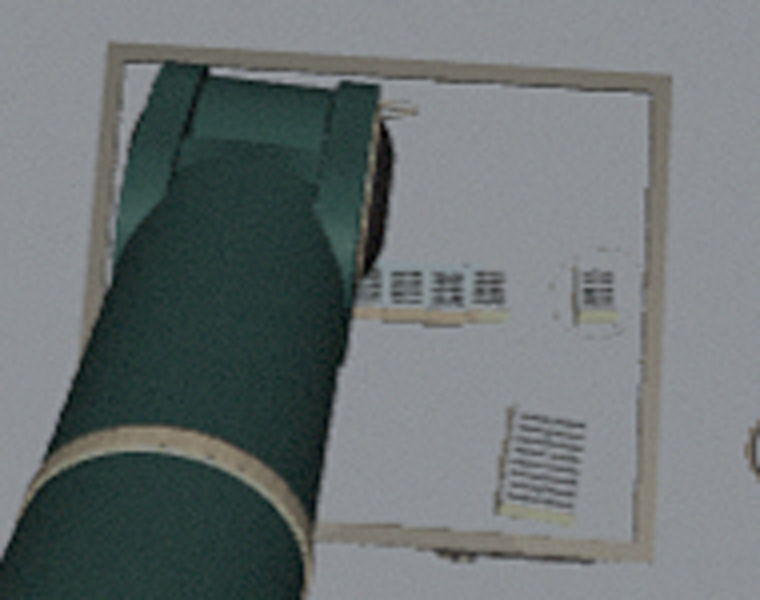

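The row (360–505, 290) is compact and sliding straight toward the end mould (597, 290).

Call:
drive_tool --rows '[[[-0.0002,-0.0133,0],0,0.85],[[-0.0002,-0.0133,0],0,0.85],[[-0.0002,-0.0133,0],0,0.85],[[-0.0002,-0.0133,0],0,0.85],[[-0.0002,-0.0133,0],0,0.85],[[-0.0002,-0.0133,0],0,0.85],[[-0.0002,-0.0133,0],0,0.85],[[-0.0002,-0.0133,0],0,0.85],[[-0.0002,-0.0133,0],0,0.85],[[-0.0002,-0.0133,0],0,0.85],[[-0.0002,-0.0133,0],0,0.85],[[-0.0002,-0.0133,0],0,0.85]]'

```text
time_s: 11.87
position: [0.5653, -0.0022, 0.093]
tcp_rot: [0.716, 0.698, -0.0, -0.0]
ft_force: [-0.0, 2.0, -0.1]
gripper_width: 0.149
gripper_force: 1.1
```

Call:
drive_tool --rows '[[[-0.0001,-0.01,0],0,0.85],[[-0.0001,-0.01,0],0,0.85],[[-0.0001,-0.01,0],0,0.85],[[-0.0001,-0.01,0],0,0.85],[[-0.0001,-0.01,0],0,0.85],[[-0.0001,-0.006,0],0,0.85],[[-0.0001,-0.006,0],0,0.85],[[-0.0001,-0.004,0],0,0.85]]'

```text
time_s: 12.53
position: [0.5651, -0.012, 0.093]
tcp_rot: [0.716, 0.698, -0.0, -0.0]
ft_force: [0.4, 2.8, 1.0]
gripper_width: 0.15
gripper_force: 1.1
```

```bash
python3 - <<'E'
from fit import *
s=sensors.observe();print(s['time_s'],np.round(s['position'],4),s['ft_force'])
p,d=imaging.grab_frame('top');cv2.imwrite('pics/t7.png',cv2.resize(p[150:220,250:350],None,fx=8,fy=8,interpolation=cv2.INTER_CUBIC)[...,::-1])
E
```

```text
12.5333 [ 0.5651 -0.012   0.093 ] [0.42171775 2.76104774 1.00907969]
```

View pics/t7.png

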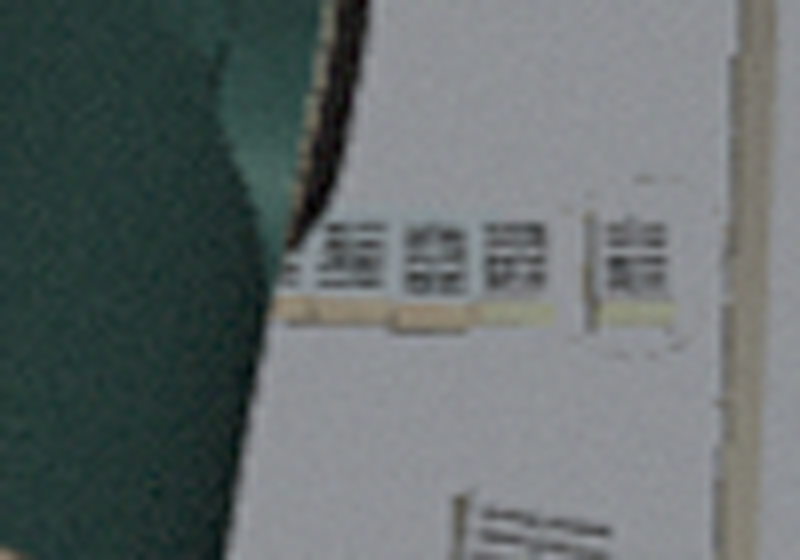

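The compact row's head (517, 260) is about 11–13 mm short of the end mould (636, 260). Slowing down.

Call:
drive_tool --rows '[[[-0.0001,-0.007,0],0,0.85],[[-0.0001,-0.007,0],0,0.85],[[-0.0001,-0.007,0],0,0.85],[[-0.0001,-0.007,0],0,0.85],[[-0.0001,-0.007,0],0,0.85],[[-0.0001,-0.007,0],0,0.85],[[-0.0001,-0.007,0],0,0.85],[[-0.0001,-0.004,0],0,0.85],[[-0.0001,-0.003,0],0,0.85]]'

```text
time_s: 13.33
position: [0.565, -0.0204, 0.093]
tcp_rot: [0.716, 0.698, -0.0, -0.0]
ft_force: [-0.9, 2.2, 0.5]
gripper_width: 0.15
gripper_force: 1.1
```

```bash
python3 - <<'E'
from fit import *
from scipy.ndimage import map_coordinates
s=sensors.observe();print(s['time_s'],np.round(s['position'],4),s['ft_force'])
p=np.mean([imaging.grab_frame('top')[0].astype(float).mean(2) for _ in range(5)],0)
c=imaging.camera_info('top');K=np.array([[c['fx'],0,c['cx']],[0,c['fy'],c['cy']],[0,0,1.]])
rv=cv2.Rodrigues(np.array(c['R']))[0]
y=np.arange(-.215,-.06,.0002);prof=0
for x in np.arange(.551,.574,.001):
    X=np.c_[np.full(len(y),x),y,np.full(len(y),.096)]
    q=cv2.projectPoints(X,rv,np.array(c['t'],float),K,np.array(c['dist_coeffs'],float))[0][:,0]
    prof=prof+map_coordinates(p,[q[:,1],q[:,0]],order=3)
f=lambda a,w=.0125:np.interp(a+np.arange(-w,w,.0002),y,prof)
T=f(-.188)
cs=np.arange(-.2,-.074,.0002);cc=np.array([np.corrcoef(T,f(a))[0,1] for a in cs])
for i in range(1,len(cs)-1):
    if cc[i]>cc[i-1] and cc[i]>=cc[i+1] and cc[i]>.5: print(round(cs[i],4),round(cc[i],2))
E
```

```text
13.3333 [ 0.565  -0.0204  0.093 ] [-0.87313177  2.20290566  0.52438281]
-0.188 1.0
-0.1556 0.73
-0.128 0.84
-0.0996 0.94
```

Call:
drive_tool --rows '[[[0,-0.004,0],0,0.85],[[0,-0.004,0],0,0.85],[[0,-0.003,0],0,0.85],[[0,-0.003,0],0,0.85],[[0,-0.002,0],0,0.85],[[0,-0.002,0],0,0.85],[[0,0,0],0,0.85]]'

```text
time_s: 14.17
position: [0.565, -0.0231, 0.093]
tcp_rot: [0.716, 0.698, -0.0, -0.0]
ft_force: [-0.3, 0.6, 0.5]
gripper_width: 0.148
gripper_force: 0.8
```

Call:
drive_tool --rows '[[[0,-0.001,0],0,0.85],[[0,-0.001,0],0,0.85]]'

```text
time_s: 14.33
position: [0.565, -0.0233, 0.093]
tcp_rot: [0.716, 0.698, -0.0, -0.0]
ft_force: [0.4, 2.2, 0.2]
gripper_width: 0.153
gripper_force: 1.0
```

Call:
drive_tool --rows '[[[0,-0.001,0],0,0.85],[[0,-0.001,0],0,0.85],[[0,-0.001,0],0,0.85]]'

```text
time_s: 14.58
position: [0.565, -0.0238, 0.093]
tcp_rot: [0.716, 0.698, -0.0, -0.0]
ft_force: [-0.1, 1.4, 1.2]
gripper_width: 0.154
gripper_force: 1.0
```

Call:
drive_tool --rows '[[[0,-0.001,0],0,0.85],[[0,-0.001,0],0,0.85],[[0,-0.001,0],0,0.85]]'

```text
time_s: 14.83
position: [0.565, -0.0242, 0.093]
tcp_rot: [0.716, 0.698, -0.0, -0.0]
ft_force: [0.2, 2.7, 0.2]
gripper_width: 0.15
gripper_force: 1.2
```

Call:
drive_tool --rows '[[[0,-0.001,0],0,0.85],[[0,-0.001,0],0,0.85]]'

```text
time_s: 15.0
position: [0.565, -0.0243, 0.093]
tcp_rot: [0.716, 0.698, 0.0, -0.0]
ft_force: [-0.2, 4.3, 0.8]
gripper_width: 0.148
gripper_force: 2.0
```

Call:
drive_tool --rows '[[[0,-0.0007,0],0,0.85]]'

```text
time_s: 15.08
position: [0.565, -0.0243, 0.093]
tcp_rot: [0.716, 0.699, 0.0, -0.0]
ft_force: [-0.0, 5.1, 0.7]
gripper_width: 0.154
gripper_force: 2.3
```

Call:
drive_tool --rows '[[[0,-0.0007,0],0,0.85]]'

```text
time_s: 15.17
position: [0.565, -0.0244, 0.093]
tcp_rot: [0.716, 0.699, 0.0, -0.0]
ft_force: [0.5, 6.5, 2.1]
gripper_width: 0.153
gripper_force: 2.7
```

Snug contact at about 5 N net on the end mould. Backing off gently along +y, then raising clear to check.

Call:
drive_tool --rows '[[[0,0.003,0],0,0.85],[[0,0.01,0],0,0.85],[[0,0.05,0],0,0.85],[[0,0.1,0],0,0.85],[[0,0.05,0.1],0,0.85],[[0,0,0.2],0,0.85],[[0,0,0.25],0,0.85],[[0,0,0.25],0,0.85],[[0,0,0.2],0,0.85],[[0,0,0.2],0,0.85],[[0,0,0],0,0.85],[[0,0,0],0,0.85]]'

```text
time_s: 16.17
position: [0.5656, 0.0075, 0.2744]
tcp_rot: [0.716, 0.698, 0.001, 0.001]
ft_force: [-0.9, 0.1, -1.1]
gripper_width: 0.149
gripper_force: 0.0
```

```bash
python3 - <<'E'
from fit import *
s=sensors.observe();print(s['time_s'],np.round(s['position'],4))
p,d=imaging.grab_frame('wrist');P,px=cloud('wrist',d)
I=(P[:,2]>.091)&(P[:,2]<.101)&(P[:,0]>.52)&(P[:,0]<.61)&(P[:,1]>-.22)&(P[:,1]<-.02)
Q=P[I]*1000;print('y range',np.percentile(Q[:,1],[.2,99.8]))
for yc in np.arange(-188,-40,28):
    J=abs(Q[:,1]-yc)<9
    if J.sum(): print(yc,J.sum(),np.round(np.percentile(Q[J,0],[2,98]),1),np.round(np.percentile(Q[J,0],[2,98]).mean(),1))
cv2.imwrite('pics/w8.png',p[...,::-1])
E
```

```text
16.1667 [0.5656 0.0075 0.2744]
y range [-203.49526484  -34.2354398 ]
-188 387 [545.  581.1] 563.0
-160 382 [545.  577.8] 561.4
-132 372 [545.9 576.8] 561.4
-104 367 [548.1 576.1] 562.1
-76 387 [549.1 576.4] 562.7
-48 547 [547.  583.1] 565.1
```

View pics/w8.png

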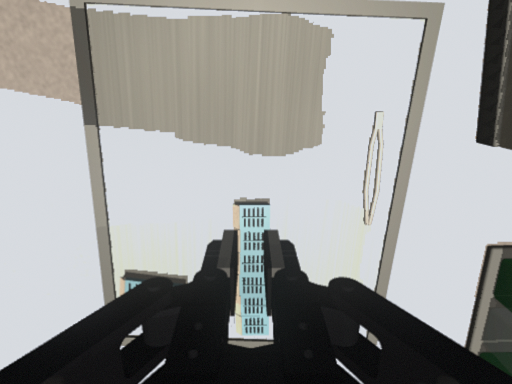

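The row (253, 205–335) is one closed straight strip up to the end mould. I'll clear the arm for a final numeric check.

Call:
drive_tool --rows '[[[-0.05,0.2,0.12],0,0.3],[[-0.05,0.2,0.12],0,0.3],[[-0.05,0.2,0.12],0,0.3],[[-0.05,0.2,0.12],0,0.3],[[0,0.2,0],0,0.3],[[0,0,0],0,0.3],[[0,0,0],0,0.3]]'

```text
time_s: 16.8
position: [0.5343, 0.1589, 0.3434]
tcp_rot: [0.715, 0.699, -0.001, -0.0]
ft_force: [-0.4, -0.6, -0.8]
gripper_width: 0.698
gripper_force: 0.0
```

```bash
python3 - <<'E'
from fit import *
s=sensors.observe();print(s['time_s'],np.round(s['position'],4))
p,d=imaging.grab_frame('wrist');P,px=cloud('wrist',d)
I=(P[:,2]>.091)&(P[:,2]<.101)&(P[:,0]>.52)&(P[:,0]<.61)&(P[:,1]>-.22)&(P[:,1]<-.02)
Q=P[I]*1000;print('y range',np.percentile(Q[:,1],[.2,99.8]))
for yc in np.arange(-188,-40,28):
    J=abs(Q[:,1]-yc)<9
    if J.sum(): print(yc,J.sum(),np.round(np.percentile(Q[J,0],[2,98]),1),np.round(np.percentile(Q[J,0],[2,98]).mean(),1))
blobs('wrist')
for cam in('wrist','top'):
  for n in('m1','late'):
    print(cam,n,[(round(o['conf'],2),np.round(topobj(cam,o['mask'],.096)[0]*1000,1).tolist()) for o in imaging.masks_of(n,cam)])
E
```

```text
16.8 [0.5343 0.1589 0.3434]
y range [-137.25260542  -35.09828988]
-132 150 [543.  580.1] 561.5
-104 276 [544.8 582.9] 563.9
-76 290 [546.6 583.9] 565.3
-48 299 [545.7 583.7] 564.7
wrist plate z 0.0799
1606 c [564.2 -87.4] [107.6  40.2] 88.2 z 0.0957
215 c [ 451.6 -127.2] [53.4 27. ] 15.8 z 0.0969
wrist m1 [(0.92, [564.6, -77.1]), (0.84, [563.8, -105.8]), (0.71, [558.6, -127.4])]
wrist late [(0.75, [565.4, -44.9])]
top m1 [(0.62, [561.3, -156.6]), (0.56, [561.9, -131.5]), (0.52, [560.1, -102.0])]
top late []
```

```bash
python3 -c "
from rig import order;print(order.close_job())"
```

```text
the job is handed in; nothing more can be done
None
```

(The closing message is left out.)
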